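# Slide the scent-strip plate out over the shelf edge

### The arm

A 7-joint arm with a two-finger parallel gripper is mounted at the origin on the work surface. World frame = base frame: x ahead of the robot, y to its left, z up, the work surface at z = 0. Lengths are in m, angles in rad, forces in N, time in s.
With the tool pointing down it reaches from about 0.425 to 0.925 m from the base axis. Payload 6.8 kg.
Tool frame: the origin (TCP) lies at the centre of the arm's flange, where the gripper is bolted on; the fingertips stand 173 mm ahead of it and the grasp point (between the pads) lies 155 mm ahead of it (finger_overhang is the distance from the TCP to the fingertips, in m); y points along the fingers, z is the direction in which the jaws open and shut, and the axes are right-handed (so a half turn about y gives the same grasp; the last joint's range is limited). The gripper opens to 85 mm and grips with 20 to 120 N. Pads are 22 mm wide; open, the fingers measure 114 mm over their backs; the gripper's body (76 mm by 85 mm) begins 54 mm behind the grasp point. The pads swing forward as they close: fully open they stand 13 mm farther back than shut.
Start: joints at [1.087, 0.477, 0.022, 1.555, -0.011, 1.109, -0.083], TCP at [0.248, -0.628, 0.405] pointing down, gripper open.
Joint ranges: [-2.96, 2.96], [-0.34, 2.1], [-1.41, 1.46], [0.24, 2.44], [-1.37, 4.51], [0.17, 1.92], [-2.96, 2.96]. Speed limits (rad/s): [2.39, 2.39, 3.14, 3.14, 3.14, 3.14, 3.14].

### API

Orientations are given as a rotation vector (axis times angle).
In Python, from bench import get_obs, grab_frame, hand_in, finger_overhang gives the robot as it stands. The module is installed in compiled form; this text tells all that it offers.
- The arm moves only by the shell command python3 -m jog 'ROWS' [FORCE]. ROWS is JSON, a list of rows, each a list of 3 entries, a list of its own where there are three numbers: the shift along the tool's x, y, z in cm, then the turn about the tool's y in rad, then the gripper command: -1 is fully open, 1 is shut, values between are in proportion. In form: [[[x, y, z], twist, gripper], ...]. A call has 1 to 10 rows; each row is the pose to reach, as a shift and turn from the pose commanded when the call began, along the tool's axes at that moment; what a row does not reach only later rows make up. A row lasts 1/8 s, in which the tool goes at most 62.5 mm and 10.7 degrees, less where a joint would pass 70% of its speed; a pose out of reach is approached as far as the arm can. A call with a gripper value outside its range is refused whole. The fingers move at their own pace and stop on an object; FORCE is the grip in N (left out, the last holds). Time passes only in rows, so rows that repeat a pose let the fingers close. It gives the time, the measured TCP pose, the force and the opening at its end, in the units of the state.
- get_obs(): the state, without advancing time (a new reading comes with each control period).
- grab_frame(name): name is "side" or "top" or "wrist"; returns a dict with "image" (480x640x3 uint8, blue, green, red), "fx", "fy", "cx", "cy" (pixels), "origin" and "rotation" of the camera in the world. Camera axes: x right, y up, looking along -z (the intrinsics and any distortion apply to the point x, -y, -z); pixel columns grow to the right and rows downward; lengths in m; the calibration is good to about 2 mm. A picture is of the moment at which its call begins. There is no depth.
- hand_in(): hands the job in, once; it reports no verdict.
The state is a dict: "clock": time; "joints": joint angles; "qvel": joint speeds; "tau": joint torques, N m; "tcp_pos": TCP position; "orientation": TCP orientation; "contact_force": force on the tool from outside, world axes, zero at the start; "moment": the same for the moment, N m; "grip_width": finger opening in m.
Only numpy, scipy, OpenCV 4.12 (cv2) and the standard library are available. Lean on these libraries where they do the work, as an engineer would, in place of code of your own. Each camera call takes 0.05 s, during which the arm holds its last target.

### The job

Push the flat slotted metal plate along the low blue step shelf with your fingertips until its slotted end sticks out 40 mm past the shelf's far edge, square to that edge, so that paper scent strips can be hung in the slots from the other side of the bench. Keep the plate lying flat on the shelf the whole time, never lifting it, and leave the bottles and the jar standing where they are.

Things in the scene. Friction and masses are not known exactly. Their poses are not given: they have to be found in the camera images.
- step_edge (a point): Middle of the upper far edge of the low blue step shelf, on its top surface, 60 mm above the bench. The shelf is fixed. Axes: x points level out over the edge, away from the robot (within 0.3 rad of straight ahead), square to the edge; y along the edge; z up. The shelf's flat top spans x -300 to 0 mm and y -200 to 200 mm here; a thin rail 23 mm high runs along each short end.
- plate: Loose flat aluminium plate, origin at the centre of its underside, 130 mm long (x), 110 mm wide (y), 6 mm thick, 160 to 290 g, lying on the shelf, free to slide. x points to its front end, which has five open slots 4 mm wide, 32 mm deep, and faces the shelf's far edge within 0.3 rad at the start, wholly on the shelf. Its plain straight rear end, 65 mm behind the origin, can be pushed.
- plate_front (a point): Middle of the plate's slotted front end, at its underside (65 mm ahead of the plate's centre, same axes). Its x in the frame of step_edge is the overhang (negative while the plate is still inside the edge).
- bottle_tall: Amber bottle with black cap and white label, 40 mm diameter, 85 mm tall, standing on the shelf near one of its short ends, to the side of the plate. Origin at the centre of its underside. To be left alone.
- bottle_small: Amber bottle with black cap and white label, 30 mm diameter, 58 mm tall, standing on the shelf near a short end. Origin at the centre of its underside. To be left alone.
- jar: Low amber jar with black lid, 42 mm diameter, 45 mm tall, standing on the shelf near a short end. Origin at the centre of its underside. To be left alone.

How it is judged:
At the end, for the whole second after the job is handed in: The middle of the plate's slotted end overhangs the shelf's far edge by 40 mm, 8 mm more or less; the plate is square to the edge within 0.1 rad, lies flat on the shelf and is at rest; both bottles and the jar stand within 15 mm of where they were (x of plate_front in the frame of step_edge between 0.032 and 0.048 m and angle between the x axis of plate and the x axis of step_edge, either way round below 0.1 rad and z of plate_front in the frame of step_edge between -0.006 and 0.006 m and angle between plate's own z axis and vertical below 0.08 rad and linear speed of plate below 0.01 m/s and distance of each of bottle_tall, bottle_small, jar from where it was at the start of the episode below 0.015 m and angle between each of bottle_tall, bottle_small, jar's own z axis and vertical below 0.2 rad); the robot touches nothing.
It fails at once if the plate is lifted off or falls off the shelf (its centre more than 10 mm from resting height, or tipped by more than 0.15 rad) (z of plate in the frame of step_edge above 0.01 m or z of plate in the frame of step_edge below -0.01 m or angle between plate's own z axis and vertical above 0.15 rad).
It fails at once if a bottle or the jar is shifted by more than 15 mm, lifted or tipped (distance of any of bottle_tall, bottle_small, jar from where it was at the start of the episode above 0.015 m or angle between any of bottle_tall, bottle_small, jar's own z axis and vertical above 0.2 rad).
It also fails if it takes over 38 s, if anything falls off the work surface, if the arm or the gripper's body presses on something with over 40 N, if the wrist force passes 120 N, or if a joint passes its speed limit or range.

## Working session

There is one attempt and no reset: what is moved stays moved. The work goes in short steps, Python scripts to look and compute and a shell command to move; the robot and the scene stay as the last step left them, time stands still between calls to the robot, and variables do not carry over. Pictures are saved under pics/ and viewed, and the job is handed in when it is done.

```bash
mkdir -p pics
cat > h.py <<'E'
import numpy as np, cv2
from bench import get_obs, grab_frame
def save(n,f): cv2.imwrite('pics/%s.png'%n,f['image'])
def ray(f,u,v,z):
    d=np.array([(u-f['cx'])/f['fx'],-(v-f['cy'])/f['fy'],-1.])
    d=np.array(f['rotation'])@d; o=np.array(f['origin'])
    return o+d*(z-o[2])/d[2]
def proj(f,p):
    q=np.array(f['rotation']).T@(np.array(p)-np.array(f['origin']))
    return f['cx']+f['fx']*q[0]/-q[2], f['cy']-f['fy']*q[1]/-q[2]
E
python3 - <<'E'
from h import *
o=get_obs()
for k in o: print(k,np.round(o[k],3))
for n in ['side','top']:
    f=grab_frame(n); save(n+'0',f); print({k:f[k] for k in f if k!='image'})
E
```

```text
clock 0.0
joints [ 1.087  0.478  0.022  1.556 -0.012  1.109 -0.083]
qvel [-0.001 -0.001  0.002 -0.001  0.    -0.001 -0.001]
tau [ 1.0000e-03 -5.9645e+01  1.6080e+00 -2.8120e+01  1.2000e-02  9.0000e-03
 -0.0000e+00]
tcp_pos [ 0.248 -0.628  0.404]
orientation [-0.384  2.018 -2.014]
contact_force [ 0.568 -0.995 -0.785]
moment [ 0.041 -0.028  0.02 ]
grip_width 0.086
{'fx': 614.263341662385, 'fy': 614.263341662385, 'cx': 327.6167533909714, 'cy': 247.19617130481723, 'origin': array([0.19719635, 0.53802791, 0.81982316]), 'rotation': array([ 0.30770512, -0.88759015, -2.3166981 ])}
{'fx': 485.43617684623683, 'fy': 485.43617684623683, 'cx': 315.61253413006057, 'cy': 246.80791529822145, 'origin': array([0.52050814, 0.034668  , 0.91373391]), 'rotation': array([ 0.06769811, -0.06348975, -1.54148756])}
```

```bash
sed -i "s/np.array(f\['rotation'\])/R.from_rotvec(f['rotation']).as_matrix()/; 1a from scipy.spatial.transform import Rotation as R" h.py; cat h.py | tail -9
python3 - <<'E'
from h import *
o=get_obs(); print(R.from_rotvec(o['orientation']).as_matrix().round(3))
E
```

```text
from bench import get_obs, grab_frame
def save(n,f): cv2.imwrite('pics/%s.png'%n,f['image'])
def ray(f,u,v,z):
    d=np.array([(u-f['cx'])/f['fx'],-(v-f['cy'])/f['fy'],-1.])
    d=R.from_rotvec(f['rotation']).as_matrix()@d; o=np.array(f['origin'])
    return o+d*(z-o[2])/d[2]
def proj(f,p):
    q=R.from_rotvec(f['rotation']).as_matrix().T@(np.array(p)-np.array(f['origin']))
    return f['cx']+f['fx']*q[0]/-q[2], f['cy']-f['fy']*q[1]/-q[2]
[[-0.93  -0.001  0.367]
 [-0.367  0.002 -0.93 ]
 [ 0.    -1.    -0.002]]
```

View pics/top0.png

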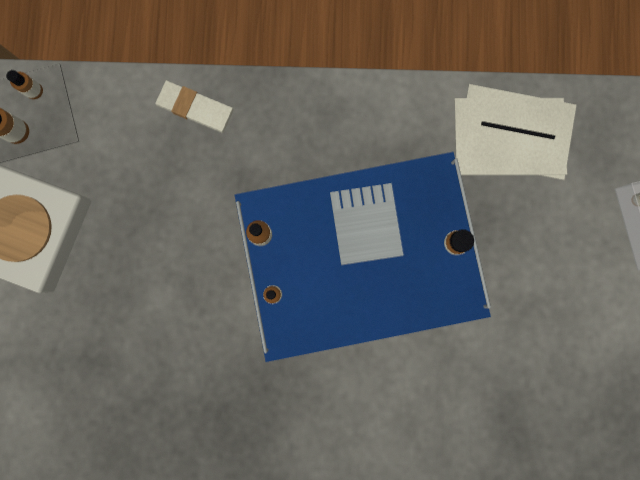

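View pics/side0.png

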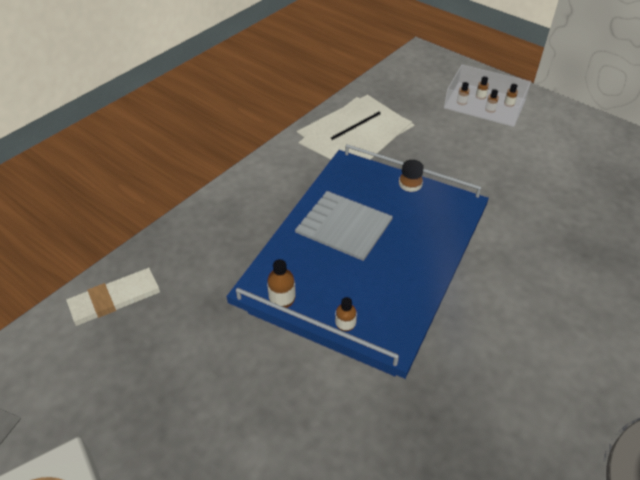

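The top view shows the blue shelf: its far edge runs from (235,195) to (453,153), and the rails are at the left and right. The plate's corners are near (331,190), (391,183), (402,256) and (341,264). The bottles stand at (259,233) and (272,295), and the jar at (459,242). Next I measure these.

```bash
cat > meas.py <<'E'
from h import *
def shelf(f):
    hsv=cv2.cvtColor(f['image'],cv2.COLOR_BGR2HSV)
    m=cv2.inRange(hsv,(100,120,40),(125,255,255))
    return m
def plate(f,poly):
    hsv=cv2.cvtColor(f['image'],cv2.COLOR_BGR2HSV)
    m=cv2.inRange(hsv,(0,0,110),(180,90,255))
    k=np.zeros_like(m); cv2.fillPoly(k,[np.int32(poly)],255)
    m&=k
    c=max(cv2.findContours(m,cv2.RETR_EXTERNAL,cv2.CHAIN_APPROX_NONE)[0],key=cv2.contourArea)
    return m,c
def edge(f,m,z,col0,col1):
    # first blue row per column -> line at height z
    P=[]
    for u in range(col0,col1):
        r=np.where(m[:,u])[0]
        if len(r): P.append(ray(f,u,r[0]-.5,z)[:2])
    P=np.float32(P); vx,vy,x,y=cv2.fitLine(P,cv2.DIST_HUBER,0,.001,.001).ravel()
    res=(P-[x,y])@np.array([-vy,vx]); 
    return np.array([x,y]),np.array([vx,vy]),res.std()
E
python3 - <<'E'
from meas import *
f=grab_frame('top')
m=shelf(f)
p,d,s=edge(f,m,.06,245,445); print('far edge',p,d,s)
c=max(cv2.findContours(m,cv2.RETR_EXTERNAL,cv2.CHAIN_APPROX_NONE)[0],key=cv2.contourArea)
b=cv2.boxPoints(cv2.minAreaRect(c)); B=np.array([ray(f,*q,.06)[:2] for q in b]); print(b,B,np.linalg.norm(np.diff(B,axis=0),axis=1))
pm,pc=plate(f,[(290,160),(430,160),(430,290),(290,290)])
W=np.float32([ray(f,*q[0],.066)[:2] for q in pc]);r=cv2.minAreaRect(W);print(r,cv2.boxPoints(r))
for n,(u,v) in dict(tall=(259,233),small=(272,295),jar=(459,242)).items(): print(n,ray(f,u,v,dict(tall=.145,small=.118,jar=.105)[n]))
E
```

```text
far edge [ 0.7263664  -0.01005174] [ 0.22167225 -0.9751212 ] 0.0005315235
[[232.63774 194.59262]
 [457.42426 150.61264]
 [490.03644 317.2972 ]
 [265.24994 361.2772 ]] [[ 0.68134846  0.18839323]
 [ 0.7725177  -0.21140735]
 [ 0.47758076 -0.26935833]
 [ 0.39100301  0.1194775 ]] [0.41006382 0.3005763  0.3983579 ]
((0.6355123519897461, -0.049560487270355225), (0.13092832267284393, 0.11079911142587662), 10.222529411315918) [[ 0.5612555  -0.00665839]
 [ 0.5809192  -0.11569867]
 [ 0.7097692  -0.09246258]
 [ 0.6901055   0.01657769]]
tall [0.6045954  0.12844505 0.145     ]
small [0.50645693 0.10665023 0.118     ]
jar [ 0.60327904 -0.20168354  0.105     ]
```

```bash
python3 -m jog '[[[-6,0,-5],0.03,0],[[-12,0,-10.5],0.06,0],[[-18,0,-16],0.09,0],[[-24,0,-21],0.12,0],[[-30,0,-26.5],0.15,0],[[-36,0,-32],0.152,0],[[-42,0,-37],0.152,0],[[-46.9,0,-41.5],0.152,0],[[-46.9,0,-41.5],0.152,0],[[-46.9,0,-41.5],0.152,0]]' 40
python3 - <<'E'
from h import *
import bench
print(bench.finger_overhang() if callable(bench.finger_overhang) else bench.finger_overhang)
o=get_obs(); print(R.from_rotvec(o['orientation']).as_matrix().round(4),o['tcp_pos'],o['grip_width'],o['contact_force'])
for n in ['top','wrist']: save(n+'1',grab_frame(n))
E
```

```text
clock: 1.4
tcp_pos: [0.5316, -0.0691, 0.4047]
orientation: [-0.236, 2.103, -2.103]
contact_force: [1.0, 0.5, 0.2]
grip_width: 0.0428
0.1734
[[-9.751e-01  1.000e-04  2.216e-01]
 [-2.216e-01 -2.000e-04 -9.751e-01]
 [-1.000e-04 -1.000e+00  3.000e-04]] [ 0.531624   -0.06912069  0.40473318] 0.04275466729620065 [0.97238189 0.49698508 0.15178783]
```

View pics/wrist1.png

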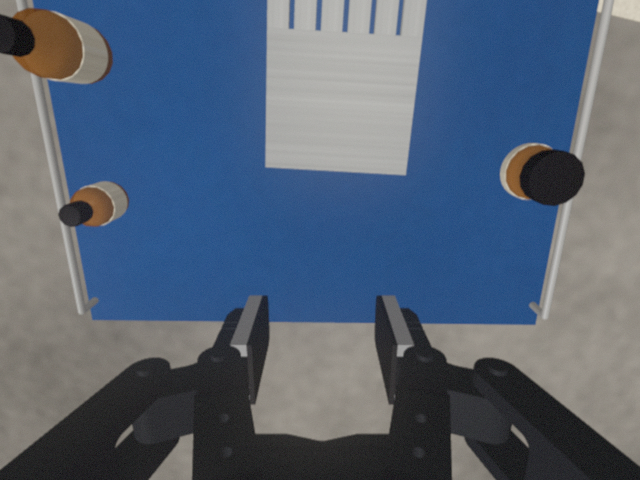

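View pics/top1.png

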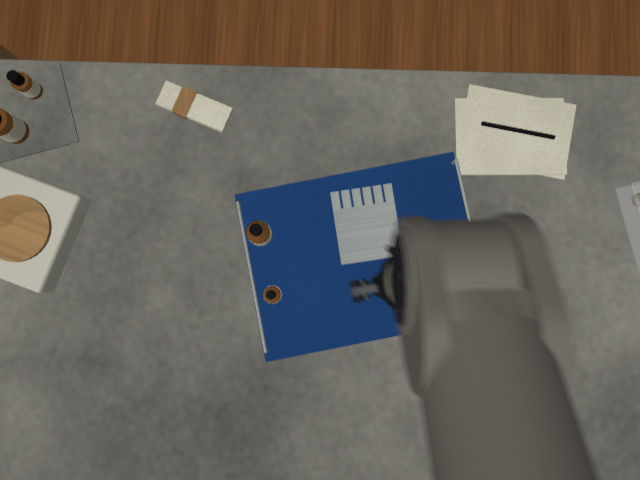

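The wrist view shows the plate's rear end from (265,167) to (407,175), ahead of and centred between the fingertips, which are at about (250,330) and (395,330). I descend behind the plate.

```bash
python3 -m jog '[[[0,4,0],0,0],[[0,8,0],0,0],[[0,12,0],0,0],[[0,14.5,0],0,0],[[0,15.8,0],0,0],[[0,16.2,0],0,0],[[0,16.4,0],0,0],[[0,16.4,0],0,0],[[0,16.4,0],0,0]]'
python3 - <<'E'
from h import *
o=get_obs(); print(o['tcp_pos'],o['contact_force'])
for n in ['side','wrist']: save(n+'2',grab_frame(n))
import cv2
cv2.imwrite('pics/side2c.png',cv2.resize(cv2.imread('pics/side2.png')[150:330,270:510],None,fx=3,fy=3,interpolation=cv2.INTER_CUBIC))
E
```

```text
clock: 2.62
tcp_pos: [0.5314, -0.0709, 0.2414]
orientation: [-0.235, 2.102, -2.103]
contact_force: [-0.5, 0.8, -0.1]
grip_width: 0.0425
[ 0.53139603 -0.07091223  0.24138547] [-0.53735286  0.76531436 -0.09288615]
```

View pics/side2c.png

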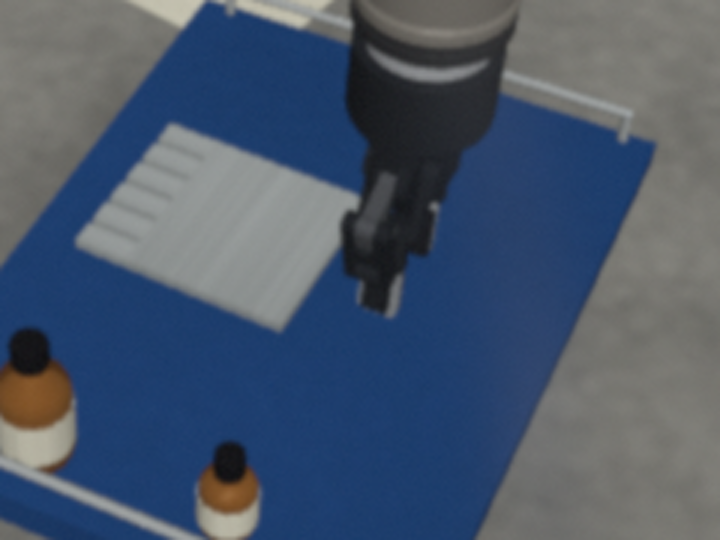

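View pics/wrist2.png

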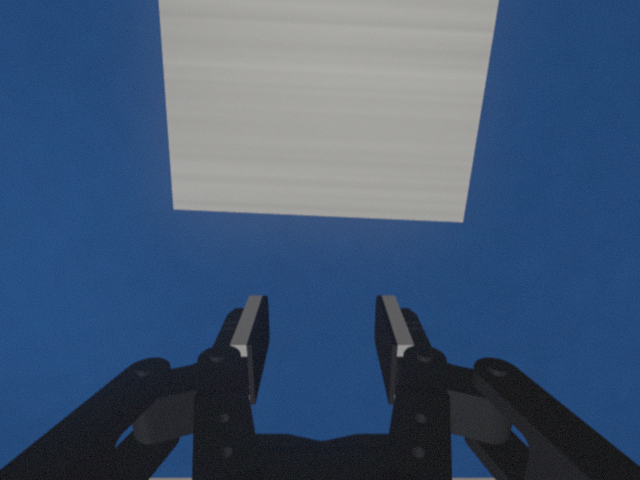

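The crop shows the fingertip at (378,312), a little above the shelf and about 25 mm behind the plate's rear edge. I feel for the shelf in small steps.

```bash
python3 -m jog '[[[0,0.3,0],0,0],[[0,0.5,0],0,0],[[0,0.5,0],0,0],[[0,0.5,0],0,0]]'
```

```text
clock: 3.22
tcp_pos: [0.5312, -0.0709, 0.2356]
orientation: [-0.236, 2.103, -2.103]
contact_force: [0.3, -0.2, -0.2]
grip_width: 0.0428
```

```bash
python3 -m jog '[[[0,0.1,0],0,0],[[0,0.2,0],0,0],[[0,0.2,0],0,0],[[0,0.2,0],0,0]]'
```

```text
clock: 3.72
tcp_pos: [0.5311, -0.0709, 0.2337]
orientation: [-0.236, 2.103, -2.103]
contact_force: [-0.3, -0.8, 0.0]
grip_width: 0.0424
```

```bash
python3 -m jog '[[[0,0.1,0],0,0],[[0,0.1,0],0,0],[[0,0.1,0],0,0]]'
```

```text
clock: 4.1
tcp_pos: [0.5311, -0.0709, 0.2327]
orientation: [-0.236, 2.103, -2.103]
contact_force: [1.1, -0.4, 0.2]
grip_width: 0.0426
```

```bash
python3 -m jog '[[[0,0.1,0],0,0],[[0,0.1,0],0,0],[[0,0.1,0],0,0]]'
```

```text
clock: 4.47
tcp_pos: [0.5311, -0.0709, 0.2317]
orientation: [-0.236, 2.103, -2.103]
contact_force: [0.1, 0.3, 0.0]
grip_width: 0.0429
```

```bash
python3 -m jog '[[[0,0.1,0],0,0],[[0,0.1,0],0,0],[[0,0.1,0],0,0]]'
```

```text
clock: 4.85
tcp_pos: [0.5311, -0.0709, 0.2316]
orientation: [-0.236, 2.103, -2.103]
contact_force: [-3.7, -0.0, 8.9]
grip_width: 0.0426
```

```bash
python3 -m jog '[[[0,0.1,0],0,0],[[0,0.1,0],0,0],[[0,0.1,0],0,0]]'
```

```text
clock: 5.22
tcp_pos: [0.5311, -0.0708, 0.2315]
orientation: [-0.236, 2.102, -2.104]
contact_force: [-7.2, 0.3, 20.9]
grip_width: 0.0428
```

Contact is at TCP z = 0.2316, so I rise about 2 mm and push slowly. This first push stops short of the target so I can measure.

```bash
python3 -m jog '[[[0,-0.4,0],0,0],[[-0.7,-0.4,0],0,0],[[-1.4,-0.4,0],0,0],[[-1.8,-0.4,0],0,0],[[-2.2,-0.4,0],0,0],[[-2.6,-0.4,0],0,0],[[-3.0,-0.4,0],0,0],[[-3.4,-0.4,0],0,0],[[-3.8,-0.4,0],0,0],[[-3.8,-0.4,0],0,0]]'
python3 - <<'E'
from h import *
save('wrist3',grab_frame('wrist'))
E
```

```text
clock: 6.48
tcp_pos: [0.5686, -0.0623, 0.2337]
orientation: [-0.236, 2.103, -2.103]
contact_force: [0.3, 0.2, -0.5]
grip_width: 0.0426
```

View pics/wrist3.png

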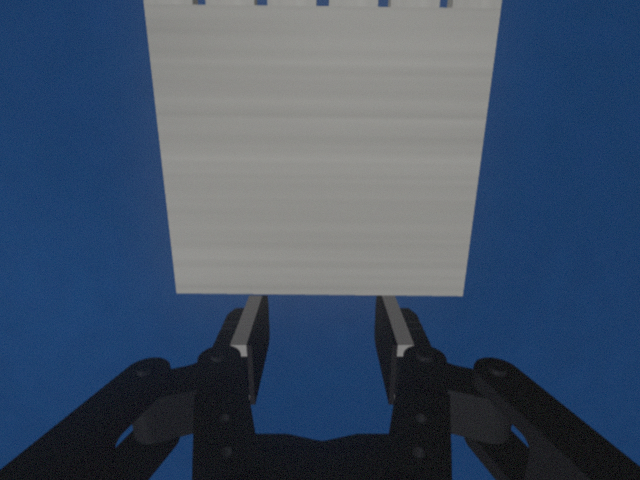

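The plate's rear edge is now level from (175,293) to (464,296) and rests on both fingertips, so the plate is square to the tool. By the estimate about 64 mm remain, so I push 54 mm and then measure.

```bash
python3 -m jog '[[[-0.6,0,0],0,0],[[-1.2,0,0],0,0],[[-1.8,0,0],0,0],[[-2.4,0,0],0,0],[[-3.0,0,0],0,0],[[-3.6,0,0],0,0],[[-4.2,0,0],0,0],[[-4.8,0,0],0,0],[[-5.2,0,0],0,0],[[-5.4,0,0],0,0]]'
python3 - <<'E'
from meas import *
o=get_obs(); print(o['tcp_pos'],o['contact_force'])
for n in ['top','side','wrist']: save(n+'4',grab_frame(n))
E
```

```text
clock: 7.78
tcp_pos: [0.6211, -0.0504, 0.2337]
orientation: [-0.236, 2.103, -2.103]
contact_force: [-1.5, 0.2, 0.8]
grip_width: 0.043
[ 0.62105758 -0.05038359  0.23367651] [-1.50670102  0.24940719  0.82789358]
```

View pics/top4.png

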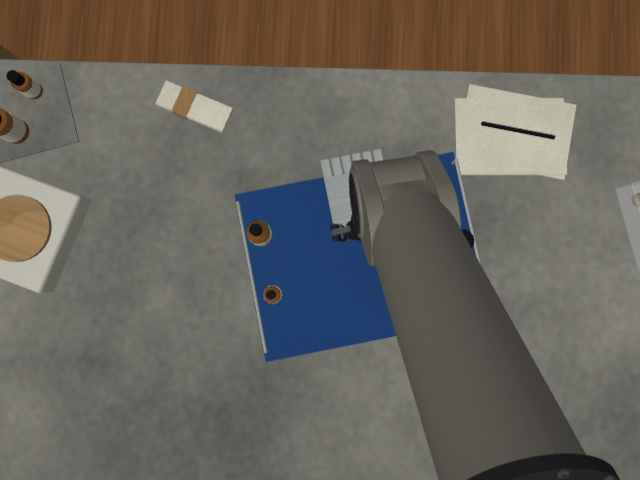

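View pics/side4.png

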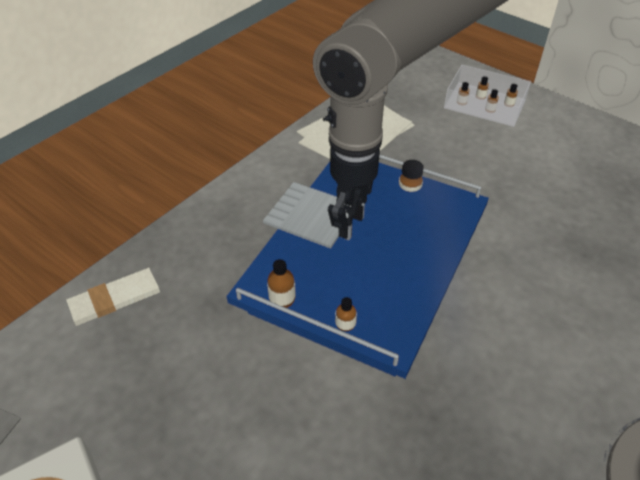

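View pics/wrist4.png

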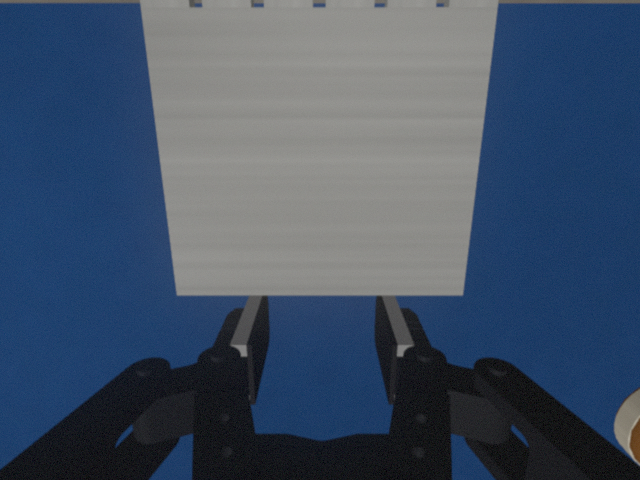

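The top view shows the slotted end past the edge, with its visible front edge from (321,159) to (381,150). In the wrist view the shelf edge shows as the level line at row 3, near the slot roots at row 7. I measure the overhang in both views.

```bash
cat > ov.py <<'E'
from meas import *
def run(img,f,c0,c1,box):
    f=dict(f,image=img)
    p=np.array([0.7263664,-0.01005174]);n=np.array([.97512,.22167]);t=np.array([-n[1],n[0]])
    hsv=cv2.cvtColor(img,cv2.COLOR_BGR2HSV)
    P=[]
    for u in range(c0,c1):
        col=img[:,u].astype(float).mean(1)
        v=[r for r in range(box[0],box[1]) if col[r]>135]
        if v: 
            q=ray(f,u,v[0]-.5,.066)[:2]-p; P.append((q@t,q@n))
    P=np.array(P); o=P[P[:,1]>np.median(P[:,1])-.004]
    k=np.polyfit(o[:,0],o[:,1],1); print('front n median',np.median(o[:,1]),'slope',k[0],'lat',o[:,0].min(),o[:,0].max(),len(o))
E
python3 - <<'E'
from ov import *
f=grab_frame('top'); run(f['image'],f,323,378,(140,190))
cv2.imwrite('pics/top4c.png',cv2.resize(f['image'][130:220,290:410],None,fx=6,fy=6,interpolation=cv2.INTER_NEAREST))
p,d,s=edge(f,shelf(f),.06,245,310);print(p,d,s)
o=get_obs();q=o['tcp_pos'][:2]-np.array([0.7263664,-0.01005174]);print('tcp n',q@[.97512,.22167],'front est',q@[.97512,.22167]+.141)
f=grab_frame('side')
for u,v in [(299,184),(265,216)]:
    q=ray(f,u,v,.066)[:2]-np.array([0.7263664,-0.01005174]);print('side corner',q@[.97512,.22167])
# side-view check of shelf far edge corner points
for u,v in [(232,295),(338,152)]: 
    q=ray(f,u,v,.06)[:2]-np.array([0.7263664,-0.01005174]);print('side edge',q@[.97512,.22167])
E
```

```text
front n median 0.030124358399787565 slope -0.0002988613448808114 lat -0.0647737874702335 0.03354378323361755 43
[0.69912887 0.10991102] [ 0.2213557  -0.97519314] 0.00053745083
tcp n -0.11167004619787463 front est 0.029329953802125358
side corner 0.015944654405984974
side corner 0.02956540816372313
side edge -0.008602619457984162
side edge -0.004600092146160429
```

View pics/top4c.png

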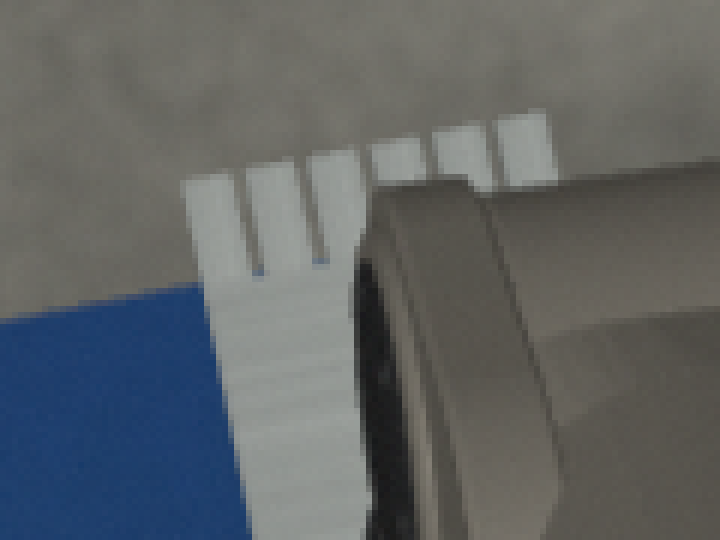

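The slots are 32 mm deep and a sliver of blue is still visible at their roots, so the overhang is just under 32 mm. That agrees with the 30 mm measured in the top view and the 29.3 mm from the TCP. The slope is 0. Side-view corners picked by eye came out 5–9 mm off and are rougher, so I recheck later. Now I push 10 mm more, back off, and rise.

```bash
python3 -m jog '[[[-0.4,0,0],0,0],[[-0.7,0,0],0,0],[[-0.9,0,0],0,0],[[-1.0,0,0],0,0],[[-1.0,0,0],0,0],[[-1.0,0,0],0,0]]'
```

```text
clock: 8.78
tcp_pos: [0.6306, -0.0482, 0.2337]
orientation: [-0.236, 2.103, -2.103]
contact_force: [-0.3, -1.0, 0.3]
grip_width: 0.0427
```

```bash
python3 -m jog '[[[1,0,0],0,0],[[3,0,0],0,0],[[5,-1,0],0,0],[[7,-6,0],0,0],[[9,-11,0],0,0],[[13,-16,0],0,0],[[17,-18,0],0,0],[[20,-18,3],0,0],[[20,-18,9],0,0],[[20,-18,15],0,0]]'
python3 - <<'E'
from ov import *
o=get_obs();print(o['tcp_pos'],o['contact_force'])
f=grab_frame('top'); save('top5',f)
save('side5',grab_frame('side'))
E
```

```text
clock: 10.02
tcp_pos: [0.4683, -0.2401, 0.4144]
orientation: [-0.235, 2.1, -2.103]
contact_force: [1.9, 0.9, 0.3]
grip_width: 0.0427
[ 0.46833839 -0.24009955  0.4143736 ] [1.88927221 0.92442349 0.27827144]
```

View pics/top5.png

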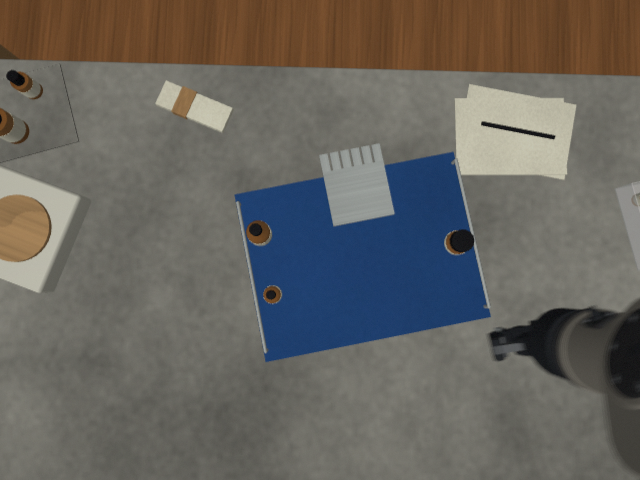

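View pics/side5.png

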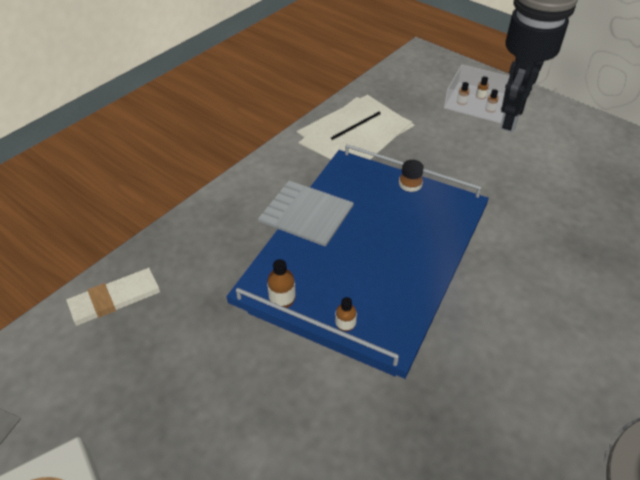

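The arm is clear. The plate overhangs, with its front edge from (320,155) to (380,145) in the top view, and the bottles and jar are at the same pixels as before. I measure the overhang and angle from the top view and check them against the rear edge and the side view.

Run:
```python
from ov import *
f=grab_frame('top'); run(f['image'],f,322,379,(135,185))
m=shelf(f); P0=np.array([0.7263664,-0.01005174]);n=np.array([.97512,.22167]);t=np.array([-n[1],n[0]])
# rear edge: first blue below plate
Q=[]
for u in range(340,388):
    r=[v for v in range(205,240) if m[v,u]]
    q=ray(f,u,r[0]-.5,.066)[:2]-P0; Q.append((q@t,q@n))
Q=np.array(Q); k=np.polyfit(Q[:,0],Q[:,1],1); print('rear n',np.median(Q[:,1]),'slope',k[0],'-> front',np.median(Q[:,1])+.13)
a=cv2.imread('pics/top0.png');b=f['image']
for nme,(x,y) in dict(tall=(259,233),small=(272,295),jar=(459,242)).items():
    print(nme,cv2.absdiff(a,b)[y-18:y+18,x-18:x+18].mean())
# side: line-fit the front end and the far edge
s=grab_frame('side');g=s['image']
ms=shelf(s)
E_=[]
for v in list(range(230,285)):
    r=np.where(ms[v,:330])[0]; q=ray(s,r[0]-.5,v,.06)[:2]-P0; E_.append((q@t,q@n))
E_=np.array(E_);k=np.polyfit(E_[:,0],E_[:,1],1);print('side edge n',np.median(E_[:,1]),k)
gr=g.mean(2);F=[]
for v in range(184,213):
    r=[u for u in range(250,310) if gr[v,u]>140]
    if r: q=ray(s,r[0]-.5,v,.066)[:2]-P0; F.append((q@t,q@n))
F=np.array(F);print('side front n',np.median(F[:,1]),np.percentile(F[:,1],[75,90,100]))
```

```text
front n median 0.03962727884817088 slope -0.00020716996258813818 lat -0.06838396378872055 0.0331658648638659 45
rear n -0.09155301741184449 slope 0.0002499582032398269 -> front 0.038446982588155515
tall 1.5540123456790123
small 1.563014403292181
jar 1.6872427983539096
side edge n -0.0016796571665122573 [ 0.00061243 -0.0017666 ]
side front n 0.03621328212710157 [0.03695698 0.03749427 0.03792777]
```

All the estimates put the overhang at 38–40 mm with an angle of about 0. Handing in.

```bash
python3 -c "
from bench import *
o=get_obs();print(o['clock'],abs(o['qvel']).max());hand_in()"
```

```text
10.225 0.039528737832430424
the job is handed in; nothing more can be done
```

I pushed the plate square with two part-open fingertips on its rear end until its slotted end overhung the shelf's far edge by about 39 mm. I then backed the arm off, raised it clear, and handed the job in at 10.2 s; `hand_in` reports no verdict.

| Last check | Overhang | Angle to edge |
|---|---|---|
| Top view, front edge | 39.6 mm | about 0.0002 rad |
| Top view, rear edge plus 130 mm | 38.4 mm | about 0.0002 rad |
| Side view, relative to its own edge line | about 38–39.6 mm | not measured |

- **Bottles and jar:** they look unmoved. The before and after top pictures differ there only at noise level.
- **Flatness:** I judged it only by eye. The plate lies flat in both views.
- **Disagreement:** with the plate at about 30 mm, side-view corners I picked by eye came out 5–9 mm off. The later line fits in the side view, taken before handing in, agreed with the top view to about 2 mm.
- **Arm at hand-in:** the joints were still settling slightly (0.04 rad/s), well away from everything.

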